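# Clamp the lid of the specimen box for the drive

## Robot

A 6-joint arm with a two-finger parallel gripper is mounted at the origin on a cart in front of the work surface, level with it; the furniture and walls round the work are solid. World frame = base frame: x ahead of the robot, y to its left, z up, the work surface at z = 0. Lengths are in m, angles in degrees, forces in N, time in s.
With the tool pointing down it reaches from about 0.4 to 0.825 m from the base axis. Payload 7 kg.
Tool frame: the origin (TCP) lies midway between the tips of the shut fingers; the grasp point (between the pads) lies 19 mm behind it; z points along the fingers, y is the direction in which the jaws open and shut (so a half turn about z gives the same grasp; the last joint's range is limited). The gripper opens to 88 mm and grips with 3 to 60 N. Pads are 19 mm wide; open, the fingers measure 130 mm over their backs; the gripper's body (78 mm by 193 mm) begins 47 mm behind the grasp point.
Start: joints at [90.705, 20.546, 0.682, 0, -70.136, -16.507], TCP at [0.184, 0.649, 0.227] pointing down, gripper open.
Joint ranges: [-176.03, 176.03], [-82.01, 121.73], [-58.28, 71.71], [-173.87, 95.51], [-174.79, -0.11], [-173.66, 173.66]. Speed limits (degrees/s): [136.94, 136.94, 172.46, 180, 180, 180].

## Interface

Orientations are given as [roll, pitch, yaw] about the fixed x, y, z axes, in that order (R = Rz(yaw) Ry(pitch) Rx(roll)).
In Python, from plant import sensors, cams, job gives the robot as it stands.
- The arm moves only by the tool move_arm, never from a script. Its argument "commands" is a list of rows, each a list of 7 numbers: the finger opening in cm, from 0 to 8.76, then the shift along the tool's x, y, z in cm, then the turn, a rotation vector about the tool's x, y, z in rad. In form: [[hand, x, y, z, wx, wy, wz], ...]. A call has exactly 8 rows; each row is the pose to reach, as a shift and turn from the pose commanded when the call began, along the tool's axes at that moment; what a row does not reach only later rows make up. A row lasts 1/8 s, in which the tool goes at most 62.5 mm and 10.7 degrees, less where a joint would pass 70% of its speed; a pose out of reach is approached as far as the arm can. A call with a gripper value outside its range is refused whole. The fingers move at their own pace and stop on an object; the grip force is fixed at half the most. Time passes only in rows, so rows that repeat a pose let the fingers close, or fill a call up. It gives the time, the measured TCP pose, the force and the opening at its end, in the units of the state.
- sensors.get_obs(): the state, without advancing time (a new reading comes with each control period).
- cams.snapshot(name): name is "scene" or "top"; returns a dict with "frame" (480x640x3 uint8, red, green, blue), "camera_matrix" (3x3 intrinsics, pixels), "dist_coeffs" ([k1, k2, p1, p2, k3] as OpenCV has them; the pictures are not rectified), "R" (3x3) and "t" (3): a world point X has camera coordinates R X + t. Camera axes: x right, y down, z forward; pixel columns grow to the right and rows downward; lengths in m; the calibration is good to about 2 mm. A picture is of the moment at which its call begins. There is no depth.
- job.close_job(): hands the job in, once; it reports no verdict.
The state is a dict: "clock": time; "joint_pos": joint angles; "qvel": joint speeds; "tau": joint torques, N m; "tool_pos": TCP position; "orientation": TCP orientation; "force": force on the tool from outside, world axes, zero at the start; "moment": the same for the moment, N m; "opening": finger opening in m.
Only numpy, scipy, OpenCV 4.12 (cv2) and the standard library are available. Lean on these libraries where they do the work, as an engineer would, in place of code of your own. Each camera call takes 0.05 s, during which the arm holds its last target.

## Task

Make the specimen box ready for the drive: push the clamp strap sideways with the back of a finger until it lies across the lid, fully home against its stop, and only then press the cam lever on the strap fully down so that the foot clamps the lid. Do not lift the lid or push it out of its seat, and leave the label roll, the tourniquet buckle and the thermometer where they lie. Nothing needs to be gripped; let go of everything at the end.

Things in the scene. Friction and masses are not known exactly. Their poses are not given: they have to be found in the camera images.
- carrier: Fixed grey plate 235 x 190 x 10 mm carrying a white box 110 (x) x 150 (y) mm, rim 65 mm above the worktop. Origin: on the worktop under the box centre. The strap's pivot post stands at x = +85 mm; opposite, at x = -74 mm, a rest with one stop horn (y = -21.5 to -9.5 mm, 104 mm high) against which the strap comes home, lying along -x. The strap swings in from the +y side.
- lid: Loose grey lid, 116 x 156 x 8 mm, 0.25 kg, seated in the box mouth by a 7 mm deep plug with about 2 mm play. Origin: centre of the plate's underside, 65 mm above the worktop when seated. Plate top at 73 mm; a round rubber pad in its middle (radius 18 mm) reaches 75 mm.
- strap (a joint): Hinge of the clamp strap about the upright post, rad. 0 = fully home across the middle of the lid, against the stop (hard end); positive = swung away to the carrier's +y side, up to 1.7 (1.57 = square to home). It closes anticlockwise seen from above. Starts between 0.8 and 1.35; stiff by friction (about 2 N at strap_push), stays where it is left.
- strap_pivot (a point): Point on the strap's pivot axis, at the half height of the strap bar (95 mm above the worktop). The strap is a level steel bar 18 mm wide and 14 mm thick (88 to 102 mm above the worktop) that reaches 174 mm from this axis; round hub of radius 15 mm, top at 108 mm. Its x axis points from the bar's free end towards the post.
- strap_push (a point): Point on the flank of the strap bar that is to be pushed (its y axis points out of this flank, opposite to the way the bar must travel), 125 mm from the pivot axis, at half height of the bar (95 mm).
- lever (a joint): Hinge of the cam lever on top of the strap, rad. 0 = standing open, 1.0 rad above level; 1.0 = fully down, level along the strap (hard end of travel). It starts between 0 and 0.15. Stiff by friction: about 4 N at the paddle moves it, and it stays where it is left.
- lever_pivot (a point): Centre of the lever's level pin, which lies across the strap, 85 mm from the strap's pivot axis and 115 mm above the worktop. The lever points from here towards the strap's pivot post, and is pressed over towards the post and down.
- lever_press (a point): Centre of the upper face of the lever's black paddle (32 mm along the lever, 26 mm wide, 10 mm thick), 54 mm along the lever from lever_pivot and 8 mm above the lever's middle line. It moves on a circle about lever_pivot and is 123 mm above the worktop when the lever is fully down.
- foot: Round rubber foot (radius 13 mm) under the strap, 85 mm from its pivot; origin 5 mm above its underside. Lever open: 4 mm clear of the lid's pad. As the lever goes down it comes down 7 mm, and its spring then presses the lid with about 7 N.
- label_roll: Loose roll of white labels, 69 mm across, 30 mm high, lying flat beside the carrier on its -y side; origin at the centre of its underside. A bystander.
- buckle: Loose black tourniquet buckle with a small red button, 28 x 34 x 14 mm, beside the carrier on its +y side, near or under the swung-out strap; origin at the centre of its underside. A bystander.
- thermometer: Loose white thermometer, 18 x 119 x 11 mm, lying beside the carrier on its +y side, near or under the swung-out strap; origin at the centre of its underside. A bystander.
Mind the look-alikes: they are no part of the job. There is more than one size of the lid; the one meant has the size given above.

How it is judged:
By the outcome, as a careful person would: the job done as asked, in the order asked, and still so for the second after the job is handed in, with the robot touching nothing.
It also fails if it takes over 48 s, if anything falls off the work surface, if the arm or the gripper's body presses on something with over 40 N, if the wrist force passes 120 N, or if a joint passes its speed limit or range.

## Working session

There is one attempt and no reset: what is moved stays moved. The work goes in short steps, Python scripts to look and compute and a tool call to move; the robot and the scene stay as the last step left them, time stands still between calls to the robot, and variables do not carry over. Pictures are saved under pics/ and viewed, and the job is handed in when it is done.

Besides the shell and the picture viewer there is one more tool, called after "Emit:" as name(argument=value, ...), one argument or row to a line, values as JSON. move_arm: Moves the arm, as the interface text tells. Its arguments: {"type":"object","properties":{"commands":{"type":"array"}},"required":["commands"]}

```bash
ls; mkdir -p pics; python3 - <<'E'
from plant import sensors,cams,job
import cv2,pickle
o=sensors.get_obs();print(o)
for n in("scene","top"):
    s=cams.snapshot(n);pickle.dump(s,open(f"pics/{n}0.pkl","wb"));cv2.imwrite(f"pics/{n}0.png",s["frame"][:,:,::-1]);print(n,s["camera_matrix"],s["dist_coeffs"],s["R"],s["t"])
E
```

```text
pics
{'clock': 0.0, 'joint_pos': array([ 9.07042877e+01,  2.05914713e+01,  6.35468743e-01, -1.95221256e-02,
       -7.01384093e+01, -1.65048845e+01]), 'qvel': array([ 0.04853963, -0.0859231 , -0.07164669, -0.00886436,  0.02979352,
        0.0255459 ]), 'tau': array([ 2.00795825e-03, -5.82716060e+01,  2.93054152e+01,  6.99746087e+00,
        6.78650526e-03, -1.59403389e-04]), 'tool_pos': array([0.18371521, 0.64900923, 0.22563706]), 'orientation': array([ 1.79904264e+02, -9.22860968e-03, -1.58072368e+01]), 'force': array([ 0.27781486, -0.04001579,  0.32369366]), 'moment': array([-0.03527943, -0.04840153, -0.03587042]), 'opening': 0.08723612886045777}
scene [[457.27171809   0.         321.60311288]
 [  0.         457.27171809 240.10621113]
 [  0.           0.           1.        ]] [-0.07137468  0.          0.          0.          0.        ] [[ 0.74722249 -0.66457079  0.00205231]
 [-0.29857069 -0.33845924 -0.89235693]
 [ 0.59372897  0.66617641 -0.45132572]] [-0.33348621  0.28936196  0.56532686]
top [[467.22979864   0.         320.18222846]
 [  0.         467.22979864 239.5824713 ]
 [  0.           0.           1.        ]] [-0.10040415  0.          0.          0.          0.        ] [[ 0.011148   -0.99993357 -0.00293045]
 [-0.99107796 -0.01065991 -0.13285645]
 [ 0.13281638  0.00438539 -0.99113096]] [0.0593045  0.52761901 0.98915691]
```

View pics/scene0.png

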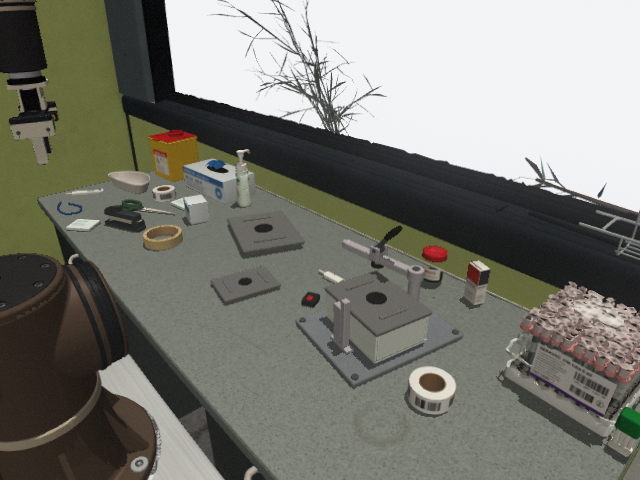

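View pics/top0.png

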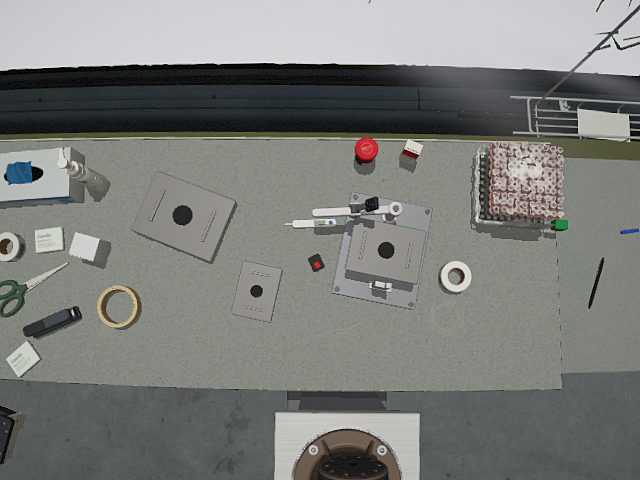

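The top view shows the strap swung out: hub near (395,209), free end near (313,212), lever near (372,204). Two other grey lids lie loose on the bench at (183,215) and (257,290). The lid meant is the one seated on the box at (386,250). Next I enlarge that area.

```bash
python3 - <<'E'
import cv2
a=cv2.imread("pics/top0.png")[130:320,270:480];cv2.imwrite("pics/top0c.png",cv2.resize(a,None,fx=3.1,fy=3.1,interpolation=cv2.INTER_CUBIC))
a=cv2.imread("pics/scene0.png")[215:420,280:500];cv2.imwrite("pics/scene0c.png",cv2.resize(a,None,fx=2.9,fy=2.9,interpolation=cv2.INTER_CUBIC))
E
```

```text
(no output)
```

View pics/top0c.png

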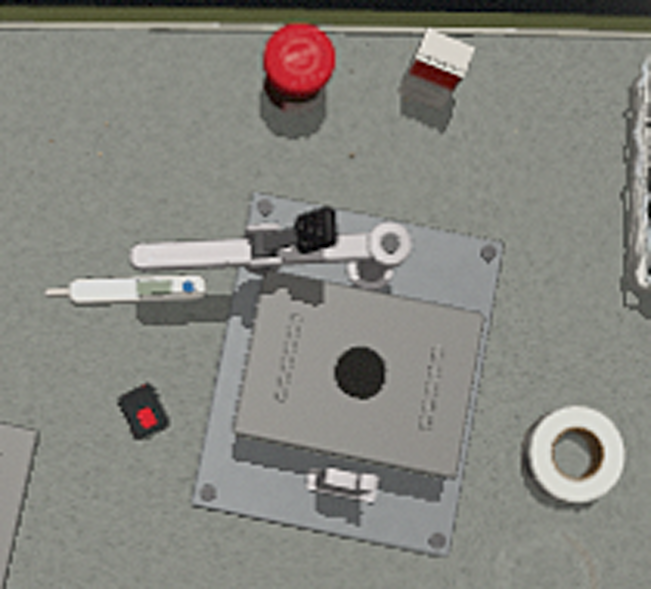

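View pics/scene0c.png

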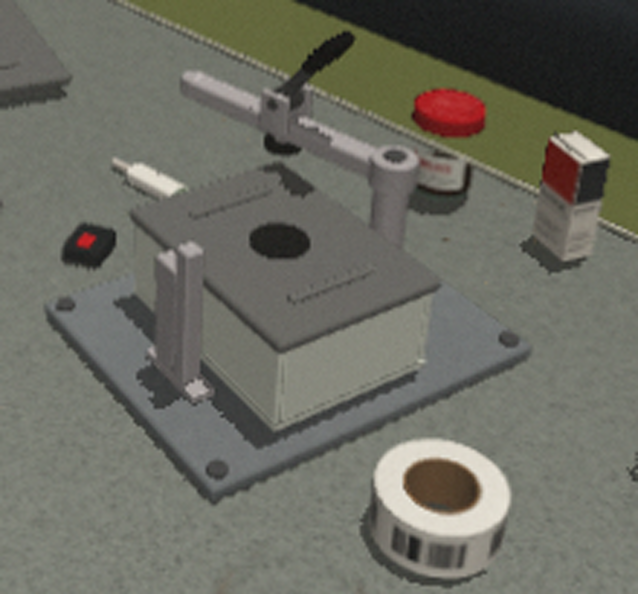

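In the crops the hub top is at about (390,242) in the top crop and (396,156) in the scene crop. The pad is at (360,372) and (279,241), and the bar's free end at (133,256). The lid plate's corners and the carrier's bolts are also clear. Next I measure these.

```bash
cat > h.py <<'E'
import numpy as np,cv2,pickle
def ray(s,p):
    u=cv2.undistortPoints(np.array([[p]],float),s["camera_matrix"],s["dist_coeffs"])[0,0]
    R=np.array(s["R"]);t=np.array(s["t"]);return -R.T@t,R.T@np.r_[u,1]
def onz(s,p,z):
    c,d=ray(s,p);return c+d*(z-c[2])/d[2]
def two(s1,p1,s2,p2):
    a,d=ray(s1,p1);b,e=ray(s2,p2);d=d/np.linalg.norm(d);e=e/np.linalg.norm(e)
    k=np.linalg.lstsq(np.c_[d,-e],b-a,rcond=None)[0];P=a+k[0]*d;Q=b+k[1]*e
    return (P+Q)/2,np.linalg.norm(P-Q)
def proj(s,X):
    r,_=cv2.Rodrigues(np.array(s["R"]));return cv2.projectPoints(np.array(X,float).reshape(-1,3),r,np.array(s["t"]),s["camera_matrix"],s["dist_coeffs"])[0][:,0]
T=lambda x,y:(270+(x+.5)/3.1-.5,130+(y+.5)/3.1-.5)
S=lambda x,y:(280+(x+.5)/2.9-.5,215+(y+.5)/2.9-.5)
E
python3 - <<'E'
from h import *
np.set_printoptions(precision=4,suppress=True)
t=pickle.load(open("pics/top0.pkl","rb"));s=pickle.load(open("pics/scene0.pkl","rb"))
print("hub",onz(t,T(390,242),.108),onz(s,S(396,156),.108),two(t,T(390,242),s,S(396,156)))
print("pad",onz(t,T(360,372),.075),onz(s,S(279,241),.075),two(t,T(360,372),s,S(279,241)))
for n,p,q,z in[("bolt",(264,207),(508,339),.012)]:pass
for p in[(264,207),(488,253),(437,541),(208,493)]:print("bolt",onz(t,T(*p),.012))
for p in[(483,315),(457,478),(235,437)]:print("lidc",onz(t,T(*p),.073))
for p in[(133,256),(236,251)]:print("bar",onz(t,T(*p),.102))
print("paddle",onz(t,T(317,230),.16))
print("red",onz(t,T(300,62),.06),two(t,T(299,60),s,S(450,111)))
print("card",two(t,T(447,48),s,S(577,146)))
print("roll",onz(t,T(577,453),.03)); print("window edge",onz(t,T(300,25),0))
print("horn",onz(t,T(360,488),.104))
E
```

```text
hub [ 0.5851 -0.0896  0.108 ] [ 0.5855 -0.0937  0.108 ] (array([ 0.5866, -0.0911,  0.1061]), np.float64(0.0031700455465575937))
pad [ 0.5017 -0.0734  0.075 ] [ 0.5021 -0.0764  0.075 ] (array([ 0.5027, -0.0744,  0.0735]), np.float64(0.0023150351812794034))
bolt [ 0.6299 -0.0125  0.012 ]
bolt [ 0.5976 -0.177   0.012 ]
bolt [ 0.388  -0.1366  0.012 ]
bolt [0.4207 0.0273 0.012 ]
lidc [ 0.5421 -0.1587  0.073 ]
lidc [ 0.4305 -0.1391  0.073 ]
lidc [0.4569 0.0112 0.073 ]
bar [0.5748 0.0812 0.102 ]
bar [0.5789 0.0125 0.102 ]
paddle [ 0.5815 -0.0354  0.16  ]
red [ 0.7249 -0.0348  0.06  ] (array([ 0.7263, -0.0352,  0.0643]), np.float64(0.00406192411099945))
card (array([ 0.7304, -0.1362,  0.0779]), np.float64(0.0009971413208704806))
roll [ 0.4505 -0.2341  0.03  ]
window edge [ 0.7744 -0.0408  0.    ]
horn [ 0.4223 -0.069   0.104 ]
```

Measured values:
- **Hub:** (0.586, -0.091).
- **Pad:** (0.502, -0.0745), which is 85.6 mm from the hub where 85 is expected.
- **Carrier yaw:** about -10.9°.
- **Bar:** 173 mm from hub to end (174 expected), at a world angle of about 93.7°, so the strap joint is at about 1.31 rad.

I now move to the far side of the strap with the fingers shut.

Emit:
move_arm(
  commands=[
    [0, 4.5, 3.45, 0, 0, 0, 0.154],
    [0, 9, 6.9, 0, 0, 0, 0.308],
    [0, 13.5, 10.35, 0, 0, 0, 0.462],
    [0, 18, 13.8, 0, 0, 0, 0.616],
    [0, 22.5, 17.25, 0, 0, 0, 0.77],
    [0, 27, 20.7, 0, 0, 0, 0.924],
    [0, 31.5, 24.15, 0, 0, 0, 1.078],
    [0, 36, 27.6, 0, 0, 0, 1.23],
  ],
)

```text
clock: 1.1
tool_pos: [0.4557, 0.2842, 0.2265]
orientation: [180.0, 0.0, -86.5]
force: [0.4, 1.1, -0.5]
opening: 0.0129
```

Emit:
move_arm(
  commands=[
    [0, 4.4, -2.8, 0, 0, 0, 0],
    [0, 8.7, -5.6, 0, 0, 0, 0],
    [0, 13.1, -8.4, 0, 0, 0, 0],
    [0, 17.4, -11.2, 0, 0, 0, 0],
    [0, 21.8, -14, 1, 0, 0, 0],
    [0, 26.1, -16.8, 2, 0, 0, 0],
    [0, 26.1, -16.8, 2.7, 0, 0, 0],
    [0, 26.1, -16.8, 2.7, 0, 0, 0],
  ],
)

```text
clock: 2.1
tool_pos: [0.639, 0.036, 0.1983]
orientation: [179.9, -0.0, -86.3]
force: [-0.2, 0.4, -0.4]
opening: 0.0002
```

```bash
python3 - <<'E'
from plant import sensors,cams
import cv2,pickle
print(sensors.get_obs()["joint_pos"])
for n,(a,b,c,d) in(("scene",(150,420,260,520)),("top",(130,320,270,480))):
    s=cams.snapshot(n);pickle.dump(s,open(f"pics/{n}1.pkl","wb"));cv2.imwrite(f"pics/{n}1.png",cv2.resize(s["frame"][a:b,c:d,::-1],None,fx=2.2,fy=2.2))
E
```

```text
[ 2.06470719e+01  1.84164136e+01 -6.20633531e+00 -2.38171538e-02
 -6.55090343e+01 -1.69718498e+01]
```

View pics/scene1.png

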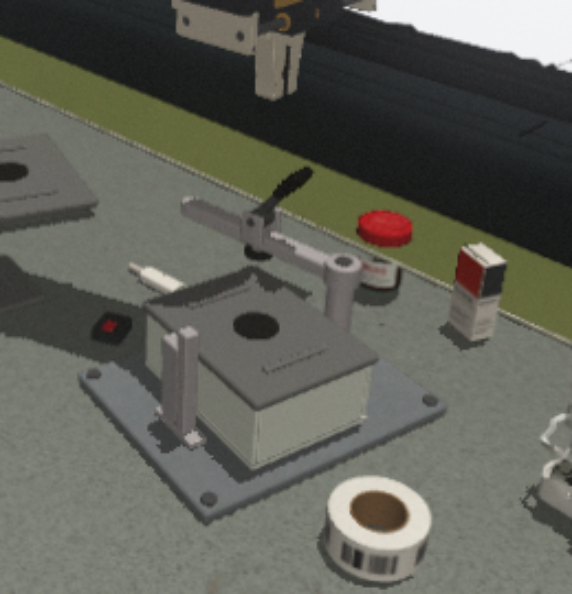

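View pics/top1.png

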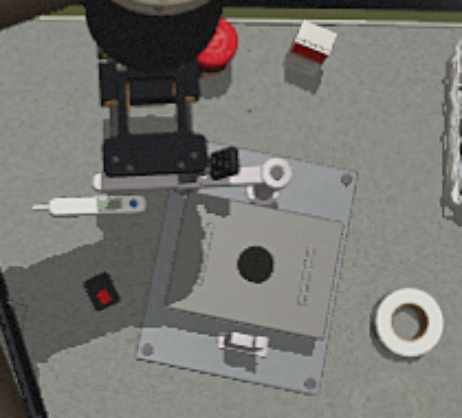

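The gripper stands clear beyond the strap, with nothing in its way below. I lower it, then approach the flank.

Emit:
move_arm(
  commands=[
    [0, 0, 0, 4, 0, 0, 0],
    [0, 0, 0, 8, 0, 0, 0],
    [0, 0, 0, 11.6, 0, 0, 0],
    [0, 0, 0, 11.6, 0, 0, 0],
    [0, 0, 0.7, 11.6, 0, 0, 0],
    [0, 0, 1.4, 11.6, 0, 0, 0],
    [0, 0, 2, 11.6, 0, 0, 0],
    [0, 0, 2, 11.6, 0, 0, 0],
  ],
)

```text
clock: 3.2
tool_pos: [0.6195, 0.0351, 0.0845]
orientation: [-179.9, 0.0, -86.3]
force: [-0.1, 1.1, 0.3]
opening: 0.0001
```

```bash
python3 - <<'E'
from plant import sensors,cams
import cv2,pickle
for n,(a,b,c,d) in(("scene",(190,390,280,500)),("top",(130,320,270,480))):
    s=cams.snapshot(n);pickle.dump(s,open(f"pics/{n}2.pkl","wb"));cv2.imwrite(f"pics/{n}2.png",cv2.resize(s["frame"][a:b,c:d,::-1],None,fx=2.8,fy=2.8))
E
```

```text
(no output)
```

View pics/scene2.png

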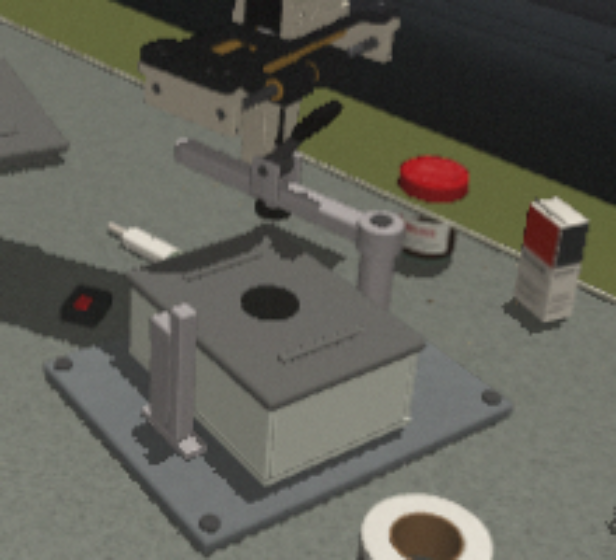

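The shut fingers are beside the strap's far flank, level with the bar, and touch nothing. Next I work out the arc rows.

```bash
cat > arc.py <<'E'
import numpy as np
H=np.array([.586,-.091])
def tcp(phi,d,r=.126):
    a=np.radians(phi);u=np.array([np.cos(a),np.sin(a)]);n=np.array([-u[1],u[0]]);return H+r*u-d*n
def rel(p0,psi0,phi,d,r=.126):
    p=tcp(phi,d,r);a=np.radians(psi0);D=p-p0
    return np.round([100*(D@[np.cos(a),np.sin(a)]),100*(D@[np.sin(a),-np.cos(a)]),np.radians(-((phi-180)-psi0))],3)
E
python3 - <<'E'
from arc import *
p0=np.array([.620,.0336]);print([list(rel(p0,-86.3,f,.030)) for f in (93.7,97,100.5,104,107.5,111,114.5,118)])
p0=tcp(118,.030);print([list(rel(p0,-62,f,.030)) for f in (121.5,125,128.5,132,135.5,139,142.5,146)])
p0=tcp(146,.030);print([list(rel(p0,-34,f,.030)) for f in (149,152,155,158,160,162,164,165)])
E
```

```text
[[np.float64(-0.385), np.float64(1.197), np.float64(-0.0)], [np.float64(-0.537), np.float64(1.927), np.float64(-0.058)], [np.float64(-0.652), np.float64(2.71), np.float64(-0.119)], [np.float64(-0.719), np.float64(3.498), np.float64(-0.18)], [np.float64(-0.737), np.float64(4.289), np.float64(-0.241)], [np.float64(-0.707), np.float64(5.08), np.float64(-0.302)], [np.float64(-0.63), np.float64(5.867), np.float64(-0.363)], [np.float64(-0.504), np.float64(6.648), np.float64(-0.424)]]
[[np.float64(-0.16), np.float64(0.775), np.float64(-0.061)], [np.float64(-0.272), np.float64(1.558), np.float64(-0.122)], [np.float64(-0.336), np.float64(2.346), np.float64(-0.183)], [np.float64(-0.351), np.float64(3.137), np.float64(-0.244)], [np.float64(-0.319), np.float64(3.928), np.float64(-0.305)], [np.float64(-0.238), np.float64(4.715), np.float64(-0.367)], [np.float64(-0.11), np.float64(5.495), np.float64(-0.428)], [np.float64(0.066), np.float64(6.266), np.float64(-0.489)]]
[[np.float64(-0.14), np.float64(0.664), np.float64(-0.052)], [np.float64(-0.245), np.float64(1.333), np.float64(-0.105)], [np.float64(-0.314), np.float64(2.008), np.float64(-0.157)], [np.float64(-0.348), np.float64(2.685), np.float64(-0.209)], [np.float64(-0.351), np.float64(3.137), np.float64(-0.244)], [np.float64(-0.339), np.float64(3.589), np.float64(-0.279)], [np.float64(-0.31), np.float64(4.04), np.float64(-0.314)], [np.float64(-0.29), np.float64(4.266), np.float64(-0.332)]]
```

Emit:
move_arm(
  commands=[
    [0, -0.39, 1.2, 0, 0, 0, 0],
    [0, -0.54, 1.93, 0, 0, 0, -0.058],
    [0, -0.65, 2.71, 0, 0, 0, -0.119],
    [0, -0.72, 3.5, 0, 0, 0, -0.18],
    [0, -0.74, 4.29, 0, 0, 0, -0.241],
    [0, -0.71, 5.08, 0, 0, 0, -0.302],
    [0, -0.63, 5.87, 0, 0, 0, -0.363],
    [0, -0.5, 6.65, 0, 0, 0, -0.424],
  ],
)

```text
clock: 4.3
tool_pos: [0.5528, 0.036, 0.0836]
orientation: [-179.9, -0.0, -61.9]
force: [1.7, 0.5, -1.4]
opening: 0.0006
```

```bash
python3 - <<'E'
from plant import sensors,cams
import cv2,pickle
for n,(a,b,c,d) in(("scene",(190,390,280,500)),("top",(130,320,270,480))):
    s=cams.snapshot(n);pickle.dump(s,open(f"pics/{n}3.pkl","wb"));cv2.imwrite(f"pics/{n}3.png",cv2.resize(s["frame"][a:b,c:d,::-1],None,fx=2.8,fy=2.8))
E
```

```text
(no output)
```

View pics/scene3.png

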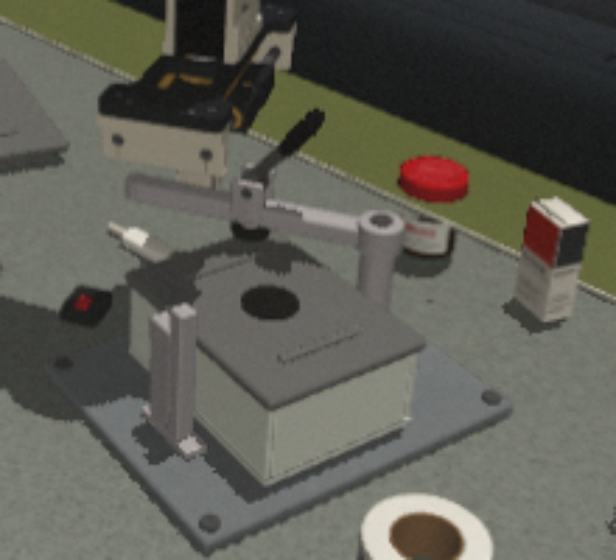

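The strap has begun to swing, with its free end now near (130,187) in the crop, and the lever, lid and bystanders are unchanged. I continue.

Emit:
move_arm(
  commands=[
    [0, -0.16, 0.78, 0, 0, 0, -0.061],
    [0, -0.27, 1.56, 0, 0, 0, -0.122],
    [0, -0.34, 2.35, 0, 0, 0, -0.183],
    [0, -0.35, 3.14, 0, 0, 0, -0.244],
    [0, -0.32, 3.93, 0, 0, 0, -0.305],
    [0, -0.24, 4.72, 0, 0, 0, -0.367],
    [0, -0.11, 5.5, 0, 0, 0, -0.428],
    [0, 0.07, 6.27, 0, 0, 0, -0.489],
  ],
)

```text
clock: 5.4
tool_pos: [0.4979, 0.006, 0.0836]
orientation: [-180.0, -0.0, -33.9]
force: [-0.0, 2.4, 0.2]
opening: 0.0004
```

Emit:
move_arm(
  commands=[
    [0, -0.14, 0.66, 0, 0, 0, -0.052],
    [0, -0.25, 1.33, 0, 0, 0, -0.105],
    [0, -0.31, 2.01, 0, 0, 0, -0.157],
    [0, -0.35, 2.69, 0, 0, 0, -0.209],
    [0, -0.35, 3.14, 0, 0, 0, -0.244],
    [0, -0.34, 3.59, 0, 0, 0, -0.279],
    [0, -0.31, 4.04, 0, 0, 0, -0.314],
    [0, -0.29, 4.27, 0, 0, 0, -0.332],
  ],
)

```text
clock: 6.4
tool_pos: [0.4714, -0.028, 0.0835]
orientation: [-180.0, 0.0, -15.0]
force: [-1.5, 1.9, 0.6]
opening: 0.0005
```

```bash
python3 - <<'E'
from plant import sensors,cams
import cv2,pickle
for n,(a,b,c,d) in(("scene",(190,390,280,500)),("top",(130,320,270,480))):
    s=cams.snapshot(n);pickle.dump(s,open(f"pics/{n}4.pkl","wb"));cv2.imwrite(f"pics/{n}4.png",cv2.resize(s["frame"][a:b,c:d,::-1],None,fx=2.8,fy=2.8))
from arc import *
p0=tcp(165,.030)
print([list(rel(p0,-15,f,d)) for f,d in ((166,.03),(167,.03),(168,.03),(169,.03),(169,.029),(169,.028))])
E
```

```text
[[np.float64(-0.05), np.float64(0.22), np.float64(-0.017)], [np.float64(-0.097), np.float64(0.442), np.float64(-0.035)], [np.float64(-0.14), np.float64(0.664), np.float64(-0.052)], [np.float64(-0.179), np.float64(0.886), np.float64(-0.07)], [np.float64(-0.172), np.float64(0.986), np.float64(-0.07)], [np.float64(-0.165), np.float64(1.086), np.float64(-0.07)]]
```

View pics/scene4.png

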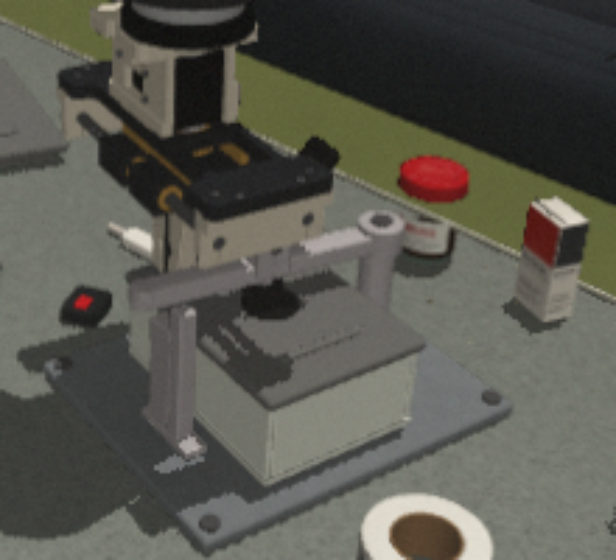

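The strap lies almost across the lid and the horn is just ahead of it, at (188,320) in the crop. I make the last push slowly.

Emit:
move_arm(
  commands=[
    [0, -0.05, 0.22, 0, 0, 0, -0.017],
    [0, -0.1, 0.44, 0, 0, 0, -0.035],
    [0, -0.14, 0.66, 0, 0, 0, -0.052],
    [0, -0.18, 0.77, 0, 0, 0, -0.07],
    [0, -0.18, 0.88, 0, 0, 0, -0.07],
    [0, -0.17, 0.94, 0, 0, 0, -0.07],
    [0, -0.17, 1.0, 0, 0, 0, -0.07],
    [0, -0.17, 1.0, 0, 0, 0, -0.07],
  ],
)

```text
clock: 7.5
tool_pos: [0.4675, -0.0375, 0.0835]
orientation: [180.0, 0.0, -10.9]
force: [-0.7, 1.3, -0.2]
opening: 0.0003
```

The force is only the strap's friction, so it is not at the stop yet. I go on in small steps.

Emit:
move_arm(
  commands=[
    [0, 0, 0.05, 0, 0, 0, 0],
    [0, 0, 0.1, 0, 0, 0, 0],
    [0, 0, 0.15, 0, 0, 0, 0],
    [0, 0, 0.2, 0, 0, 0, 0],
    [0, 0, 0.25, 0, 0, 0, 0],
    [0, 0, 0.3, 0, 0, 0, 0],
    [0, 0, 0.3, 0, 0, 0, 0],
    [0, 0, 0.3, 0, 0, 0, 0],
  ],
)

```text
clock: 8.5
tool_pos: [0.4671, -0.0404, 0.0836]
orientation: [180.0, -0.0, -10.9]
force: [-0.2, 0.6, -0.0]
opening: 0.0004
```

```bash
python3 - <<'E'
from plant import sensors,cams
import cv2,pickle
for n,(a,b,c,d) in(("scene",(260,370,310,440)),("top",(130,320,270,480))):
    s=cams.snapshot(n);pickle.dump(s,open(f"pics/{n}5.pkl","wb"));cv2.imwrite(f"pics/{n}5.png",cv2.resize(s["frame"][a:b,c:d,::-1],None,fx=5 if n=="scene" else 2.8,fy=5 if n=="scene" else 2.8,interpolation=cv2.INTER_CUBIC))
E
```

```text
(no output)
```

View pics/scene5.png

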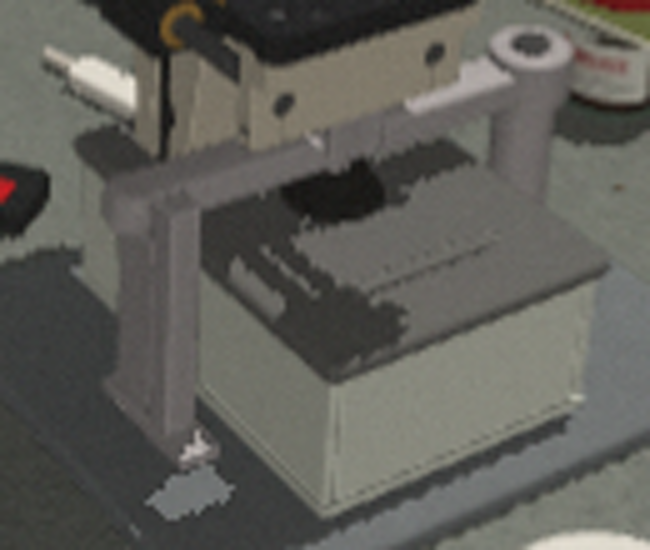

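The bar is close to the horn, but there is still no force from the stop. I keep pushing.

Emit:
move_arm(
  commands=[
    [0, 0, 0.07, 0, 0, 0, 0],
    [0, 0, 0.14, 0, 0, 0, 0],
    [0, 0, 0.21, 0, 0, 0, 0],
    [0, 0, 0.28, 0, 0, 0, 0],
    [0, 0, 0.34, 0, 0, 0, 0],
    [0, 0, 0.4, 0, 0, 0, 0],
    [0, 0, 0.4, 0, 0, 0, 0],
    [0, 0, 0.4, 0, 0, 0, 0],
  ],
)

```text
clock: 9.6
tool_pos: [0.4665, -0.0428, 0.0836]
orientation: [-179.9, -0.0, -11.0]
force: [-2.8, 12.6, 1.5]
opening: 0.0005
```

The force rose to 12.9 N against a friction of about 2 N, and the arm lags its target by 1.7 mm, so the strap is against the stop. I back off and rise.

Emit:
move_arm(
  commands=[
    [0, 0, -1, 0, 0, 0, 0],
    [0, 0, -3, 0, 0, 0, 0],
    [0, 0, -3, -4, 0, 0, 0],
    [0, 0, -3, -8, 0, 0, 0],
    [0, 0, -3, -12.6, 0, 0, 0],
    [0, -3, -3, -12.6, 0, 0, 0],
    [0, -6, -3, -12.6, 0, 0, 0],
    [0, -6, -3, -12.6, 0, 0, 0],
  ],
)

```text
clock: 10.6
tool_pos: [0.4117, -0.0035, 0.21]
orientation: [-180.0, -0.1, -10.9]
force: [0.1, -0.5, 0.7]
opening: 0.0004
```

```bash
python3 - <<'E'
from plant import sensors,cams
import cv2,pickle
for n,(a,b,c,d) in(("scene",(200,370,310,500)),("top",(150,320,300,480))):
    s=cams.snapshot(n);pickle.dump(s,open(f"pics/{n}6.pkl","wb"));cv2.imwrite(f"pics/{n}6.png",cv2.resize(s["frame"][a:b,c:d,::-1],None,fx=3.4,fy=3.4,interpolation=cv2.INTER_CUBIC))
E
```

```text
(no output)
```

View pics/scene6.png

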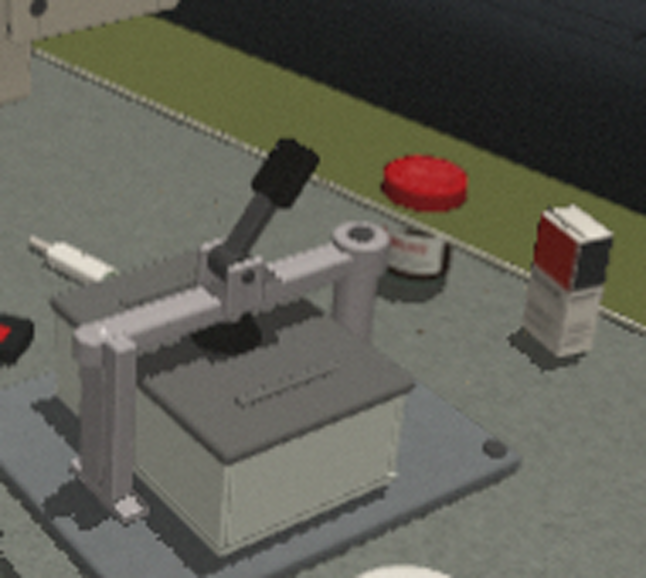

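View pics/top6.png

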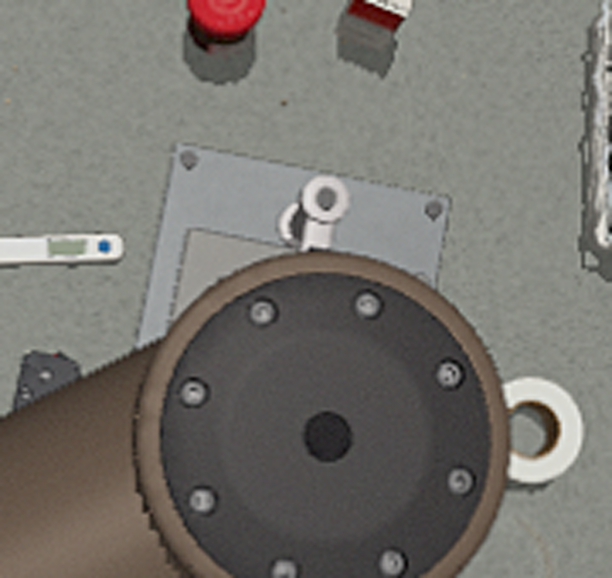

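The strap lies across the lid against the horn, near (120,340) in the crop, and the lever still stands open with its paddle at (287,172). Next I check the strap angle and the paddle position.

```bash
python3 - <<'E'
from h import *
s=pickle.load(open("pics/scene6.pkl","rb"))
C=lambda x,y:(310+(x+.5)/3.4-.5,200+(y+.5)/3.4-.5)
a=np.radians(-10.9);H=np.array([.586,-.091])
def loc(P): D=P[:2]-H;return np.round(1e3*np.array([D@[np.cos(a),np.sin(a)],D@[-np.sin(a),np.cos(a)],P[2]]),1)
print("hub",loc(onz(s,C(361,234),.108)),"pts centre bar top",loc(onz(s,C(92,331),.102)),loc(onz(s,C(160,310),.102)),loc(onz(s,C(310,263),.102)))
print("paddle",loc(onz(s,C(287,172),.16)))
u=np.array([-np.cos(a),-np.sin(a)])
for r,y,z in((0,0,.108),(.174,.009,.102),(.174,-.009,.102),(.085,0,.115),(.0626,0,.1648)):
    n=np.array([-np.sin(a),np.cos(a)]);P=H+r*u+y*n;q=proj(s,[*P,z])[0];print(r,y,((q+.5-[310,200])*3.4-.5).round(0))
E
```

```text
hub [ -0.6  -2.4 108. ] pts centre bar top [-163.3    0.9  102. ] [-125.5   -0.6  102. ] [-35.1  -3.8 102. ]
paddle [-55.6  -3.9 160. ]
0 0 [359. 232.]
0.174 0.009 [ 64. 329.]
0.174 -0.009 [ 84. 348.]
0.085 0 [228. 264.]
0.0626 0 [271. 163.]
```

```bash
python3 - <<'E'
import cv2,pickle
f=pickle.load(open("pics/scene6.pkl","rb"))["frame"][:,:,::-1]
cv2.imwrite("pics/z6.png",cv2.resize(f[270:360,320:420],None,fx=6.5,fy=6.5,interpolation=cv2.INTER_NEAREST))
E
```

```text
(no output)
```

View pics/z6.png

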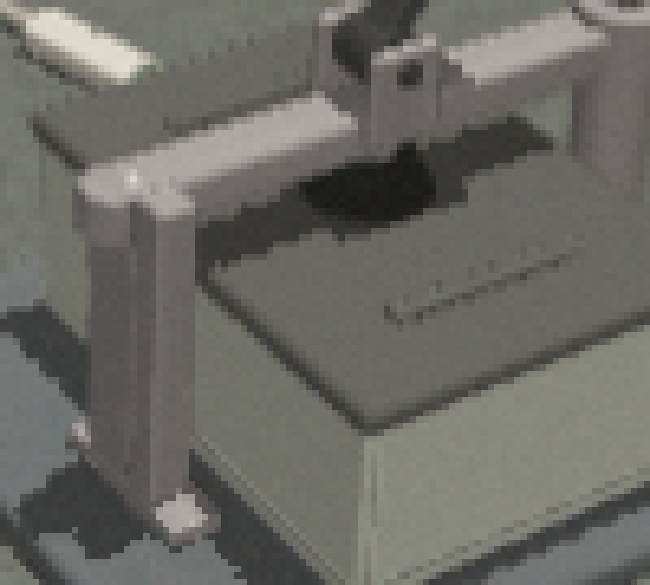

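The bar's flank sits against the horn with no gap, at (135,185) in the crop. Now to the lever, coming from its outer side above the strap.

Emit:
move_arm(
  commands=[
    [0, 2, 3, 0, 0, 0, 0],
    [0, 4, 5.25, 0, 0, 0, 0],
    [0, 7, 5.25, 1, 0, 0, 0],
    [0, 9, 5.25, 3, 0, 0, 0],
    [0, 9.6, 5.25, 4.2, 0, 0, 0],
    [0, 9.6, 5.25, 4.2, 0, 0, 0],
    [0, 9.6, 5.25, 4.2, 0, 0, 0],
    [0, 9.6, 5.25, 4.2, 0, 0, 0],
  ],
)

```text
clock: 11.7
tool_pos: [0.4973, -0.073, 0.1685]
orientation: [-180.0, -0.1, -10.9]
force: [0.7, 0.3, 0.8]
opening: 0.0001
```

```bash
python3 - <<'E'
from plant import sensors,cams
import cv2,pickle
for n,(a,b,c,d) in(("scene",(180,350,310,500)),):
    s=cams.snapshot(n);pickle.dump(s,open(f"pics/{n}7.pkl","wb"));cv2.imwrite(f"pics/{n}7.png",cv2.resize(s["frame"][a:b,c:d,::-1],None,fx=3.4,fy=3.4,interpolation=cv2.INTER_CUBIC))
E
```

```text
(no output)
```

View pics/scene7.png

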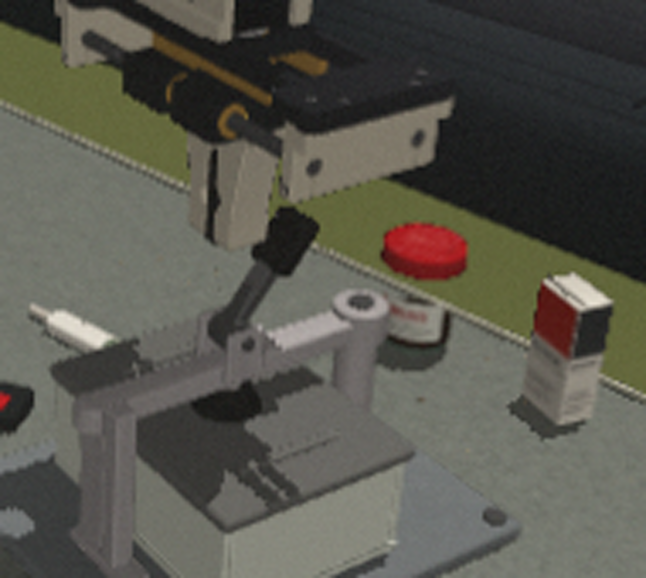

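The fingertips stand just outside the paddle, which is at (288,240) in the crop, level with it and in line with the strap. I push along the lever's circle.

Emit:
move_arm(
  commands=[
    [0, 1, 0, 0, 0, 0, 0],
    [0, 2.06, 0, 0, 0, 0, 0],
    [0, 2.45, 0, 0.2, 0, 0, 0],
    [0, 2.83, 0, 0.42, 0, 0, 0],
    [0, 3.2, 0, 0.67, 0, 0, 0],
    [0, 3.52, 0, 0.95, 0, 0, 0],
    [0, 3.85, 0, 1.27, 0, 0, 0],
    [0, 4.13, 0, 1.59, 0, 0, 0],
  ],
)

```text
clock: 12.75
tool_pos: [0.5381, -0.0811, 0.1515]
orientation: [180.0, -0.0, -10.9]
force: [-0.7, 0.1, 3.1]
opening: 0.0003
```

```bash
python3 - <<'E'
from plant import sensors,cams
import cv2,pickle
for n,(a,b,c,d) in(("scene",(180,350,310,500)),):
    s=cams.snapshot(n);pickle.dump(s,open(f"pics/{n}8.pkl","wb"));cv2.imwrite(f"pics/{n}8.png",cv2.resize(s["frame"][a:b,c:d,::-1],None,fx=3.4,fy=3.4,interpolation=cv2.INTER_CUBIC))
E
```

```text
(no output)
```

View pics/scene8.png

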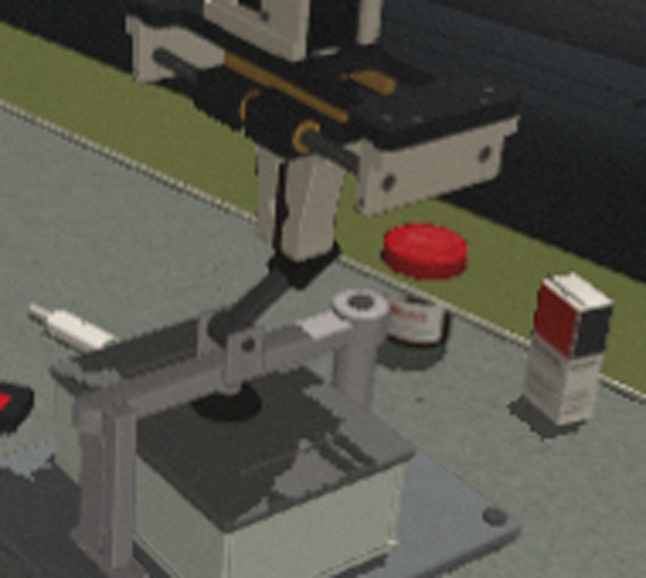

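The lever is moving down under the fingertips, with contact at about (300,260) in the crop and 3 N. I continue to level.

Emit:
move_arm(
  commands=[
    [0, 0.27, 0, 0.36, 0, 0, 0],
    [0, 0.5, 0, 0.72, 0, 0, 0],
    [0, 0.72, 0, 1.1, 0, 0, 0],
    [0, 0.89, 0, 1.5, 0, 0, 0],
    [0, 1.05, 0, 1.9, 0, 0, 0],
    [0, 1.16, 0, 2.33, 0, 0, 0],
    [0, 1.22, 0, 2.6, 0, 0, 0],
    [0, 1.27, 0, 2.85, 0, 0, 0],
  ],
)

```text
clock: 13.8
tool_pos: [0.5504, -0.0834, 0.1231]
orientation: [-180.0, -0.0, -10.9]
force: [-1.5, 1.4, 10.9]
opening: 0.0006
```

Emit:
move_arm(
  commands=[
    [0, 0, 0, 0.1, 0, 0, 0],
    [0, 0, 0, 0.2, 0, 0, 0],
    [0, 0, 0, 0.25, 0, 0, 0],
    [0, 0, 0, 0.3, 0, 0, 0],
    [0, 0, 0, 0.3, 0, 0, 0],
    [0, 0, 0, 0.3, 0, 0, 0],
    [0, 0, 0, 0.3, 0, 0, 0],
    [0, 0, 0, 0.3, 0, 0, 0],
  ],
)

```text
clock: 14.8
tool_pos: [0.5505, -0.0835, 0.1226]
orientation: [180.0, -0.1, -10.9]
force: [-7.5, 3.2, 24.2]
opening: 0.0002
```

It stops at z = 0.1226 (0.123 expected) with the force rising to 24 N, so the lever is at its hard end. I rise and clear the view.

Emit:
move_arm(
  commands=[
    [0, 0, 0, -2, 0, 0, 0],
    [0, 0, 0, -6, 0, 0, 0],
    [0, 0, 0, -10, 0, 0, 0],
    [0, 0, -5, -12, 0, 0, 0],
    [0, 0, -10, -12, 0, 0, 0],
    [0, 0, -15, -12, 0, 0, 0],
    [0, 0, -20, -12, 0, 0, 0],
    [0, 0, -25, -12, 0, 0, 0],
  ],
)

```text
clock: 15.8
tool_pos: [0.5972, 0.1635, 0.2394]
orientation: [180.0, 0.1, -10.9]
force: [0.8, -0.3, 0.4]
opening: 0.0003
```

```bash
python3 - <<'E'
from plant import sensors,cams
import cv2,pickle
for n,(a,b,c,d) in(("scene",(220,390,290,480)),("top",(150,320,290,480))):
    s=cams.snapshot(n);pickle.dump(s,open(f"pics/{n}9.pkl","wb"));cv2.imwrite(f"pics/{n}9.png",cv2.resize(s["frame"][a:b,c:d,::-1],None,fx=3.4,fy=3.4,interpolation=cv2.INTER_CUBIC))
E
```

View pics/scene9.png

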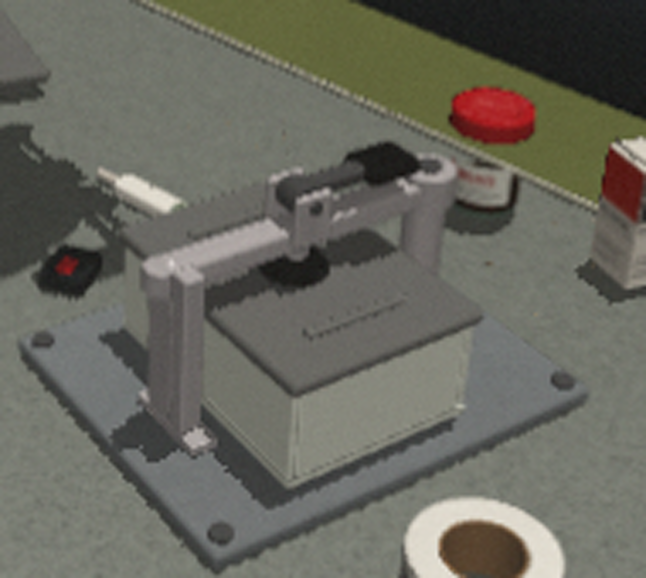

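View pics/top9.png

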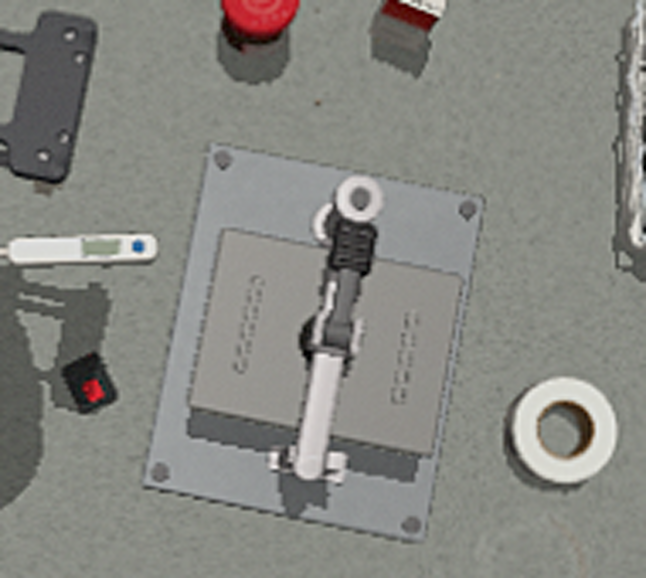

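The lever lies level along the strap, the bar is against the horn, and the foot is down on the pad. Before handing in, I compare the strap angle, lid and bystanders with the first picture.

```bash
python3 - <<'E'
from h import *
t=pickle.load(open("pics/top9.pkl","rb"));t0=pickle.load(open("pics/top0.pkl","rb"))
C=lambda x,y:(290+(x+.5)/3.4-.5,150+(y+.5)/3.4-.5)
h=onz(t,C(359,197),.108);e=onz(t,C(311,466),.102);D=(e-h)[:2];print("bar angle",np.degrees(np.arctan2(D[1],D[0])),"home 169.1 len",np.linalg.norm(D))
for n,p in(("lid",(462,272)),("lid",(433,455)),("lid",(188,408))):print(n,onz(t,C(*p),.073).round(4))
d=cv2.absdiff(t["frame"],t0["frame"]).max(2)
for n,(x0,x1,y0,y1) in dict(roll=(436,474,258,296),therm=(282,340,215,232),buckle=(304,328,250,275)).items():
    print(n,"changed px",int((d[y0:y1,x0:x1]>60).sum()))
def cen(s,box,f):
    x0,x1,y0,y1=box;m=f(s["frame"][y0:y1,x0:x1].astype(int));ys,xs=np.nonzero(m);return xs.mean()+x0,ys.mean()+y0,len(xs)
R=lambda a:(a[...,0]>a[...,1]+70);W=lambda a:a.min(2)>195
for s in(t0,t):print(cen(s,(304,328,250,275),R),cen(s,(436,474,258,296),W),cen(s,(282,340,217,232),W))
E
```

```text
bar angle 169.7491711953268 home 169.1 len 0.16497060776620798
lid [ 0.5456 -0.1589  0.073 ]
lid [ 0.4313 -0.1389  0.073 ]
lid [0.4589 0.0124 0.073 ]
roll changed px 0
therm changed px 44
buckle changed px 10
(np.float64(316.9375), np.float64(264.3125), 32) (np.float64(456.05594405594405), np.float64(275.8041958041958), 429) (np.float64(308.27659574468083), np.float64(222.48936170212767), 188)
(np.float64(317.1034482758621), np.float64(264.41379310344826), 29) (np.float64(456.0599078341014), np.float64(275.82027649769583), 434) (np.float64(310.61032863849766), np.float64(222.70892018779344), 213)
```

The bar angle agrees (169.7° against 169.1°). The lid corners lie within about 3.5 mm of the first picture, which is picking accuracy, and the roll and buckle have not moved. The thermometer's pixel change comes from shadow: its blue dot is at (330.6,222.6) in the first picture and (330.6,222.4) now. I hand in.

```bash
python3 - <<'E'
from plant import job
print(job.close_job())
E
```

```text
the job is handed in; nothing more can be done
None
```

The specimen box is clamped and the job is handed in at about 16 s. The strap went home first, then the lever went fully down. The fingers stayed shut throughout and touched nothing at the end.

- **Strap:** I pushed it with the back of the shut fingers until it met the stop. The force rose to about 13 N against a friction of about 2 N, and the pictures show the bar against the horn with no gap. The measured bar angle at the end was 169.7°, against 169.1° expected for home.
- **Lever:** I pressed it along its circle until it stopped at z = 0.1226 m (0.123 expected) with 24 N. It stayed level after the fingers left, and the foot is on the lid's pad.
- **Lid:** it still looks seated. Its corners agree with the first picture to about 1–3.5 mm; the largest difference is one hand-picked corner, which I put down to picking error.
- **Bystanders:** the label roll and buckle are within 0.2 px of where they lay. The thermometer's white-pixel centroid moved about 2 px, but its blue dot did not, so I put that down to the strap's shadow having gone.
- **Disagreement:** the two cameras differed by 3–4 mm in y at the hub; I used the mean.

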